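Make up the parts kits for two cowbells

ROBOT

A 6-joint arm with a two-finger parallel gripper is mounted at the origin on the work surface. World frame = base frame: x ahead of the robot, y to its left, z up, the work surface at z = 0. Lengths are in mm, angles in rad, forces in N, time in s.
With the tool pointing down it reaches from about 350 to 775 mm from the base axis. Payload 7.3 kg.
Tool frame: the origin (TCP) lies on the centre line of the jaws, within the pads' length; the fingertips stand bot.tip_reach ahead of it and the grasp point (between the pads) lies 6 mm ahead of it (bot.tip_reach is the distance from the TCP to the fingertips, in mm); z points along the fingers, y is the direction in which the jaws open and shut (so a half turn about z gives the same grasp; the last joint's range is limited). The gripper opens to 92 mm and grips with 3 to 60 N. Pads are 19 mm wide; open, the fingers measure 130 mm over their backs; the gripper's body (75 mm by 190 mm) begins 47 mm behind the grasp point.
Start: joints at [-1.313, 0.342, 1.524, -0, 1.275, -0.146], TCP at [206.304, -482.785, 251.741] pointing down, gripper open.
Joint ranges: [-2.53, 2.53], [-0.77, 2.02], [0.04, 2.7], [-1, 4.14], [0.28, 2.66], [-3.11, 3.11]. Speed limits (rad/s): [2.57, 2.57, 3.14, 3.14, 3.14, 3.14].

INTERFACE

Orientations are given as [roll, pitch, yaw] about the fixed x, y, z axes, in that order (R = Rz(yaw) Ry(pitch) Rx(roll)).
In Python, from plant import bot gives the robot as it stands.
- The arm moves only by the tool step_arm, never from a script. Its argument "deltas" is a list of rows, each a list of 6 numbers: the shift along the tool's x, y, z in mm, then the turn, a rotation vector about the tool's x, y, z in rad. A call has 1 to 5 rows; each row is the pose to reach, as a shift and turn from the pose commanded when the call began, along the tool's axes at that moment; what a row does not reach only later rows make up. A row lasts 1/12 s, in which the tool goes at most 41.7 mm and 7.16 degrees, less where a joint would pass 70% of its speed; a pose out of reach is approached as far as the arm can. A call with a gripper value outside its range is refused whole. "fingers" is the finger opening in mm, from 0 to 91.8, set as the call begins (left out, the last holds). The fingers move at their own pace and stop on an object; the grip force is fixed at half the most. Time passes only in rows, so rows that repeat a pose let the fingers close. It gives the time, the measured TCP pose, the force and the opening at its end, in the units of the state.
- bot.get_obs(): the state, without advancing time (a new reading comes with each control period).
- bot.capture(name): name is "scene" or "top" or "wrist"; returns a dict with "color" (480x640x3 uint8, red, green, blue), "fx", "fy", "cx", "cy" (pixels), "R" (3x3) and "t" (3): a world point X has camera coordinates R X + t. Camera axes: x right, y down, z forward; pixel columns grow to the right and rows downward; lengths in mm; the calibration is good to about 2 mm. A picture is of the moment at which its call begins. There is no depth.
- bot.close_job(): hands the job in, once; it reports no verdict.
Trained networks look in a picture, given as the dict that the camera call returned (one of the last four; its "shot" number tells which), for a name from the list of things; names that differ only in an ending like _2 or _b are one class to them, and where a whole thing is asked for, a point or a joint stands for the part that bears it (a point fixed in the world has none). Each returns a list of dicts, best first, with "p" (0 to 1); they miss things now and then, are a little off and sometimes report something else, mostly with a low value. They report only what shows in the picture. A call takes as long as a camera call. They do not tell look-alikes from the thing itself.
- bot.boxes_of(query, picture): "rect" ([centre column, centre row, width, height] in pixels, round what is visible of it).
The state is a dict: "time": time; "joint_positions": joint angles; "dq": joint speeds; "tau": joint torques, N m; "tool_pos": TCP position; "tcp_rot": TCP orientation; "contact_force": force on the tool from outside, world axes, zero at the start; "moment": the same for the moment, N m; "grip_width": finger opening in mm.
Only numpy, scipy, OpenCV 4.12 (cv2) and the standard library are available. Lean on these libraries where they do the work, as an engineer would, in place of code of your own. Each camera call takes 0.05 s, during which the arm holds its last target. There are 200 camera calls.

TASK

Make up two cowbell kits from the stock on the bench. The blue tray gets the copper bell, the black clapper and the brass hanger; the red tray gets the bare-metal bell and the brass clapper. Stand every part upright on the tray floor, each bell in the large compartment and each smaller part in a small compartment of its own, and leave the green clapper standing where it is.

Things in the scene. Friction and masses are not known exactly. Their poses are not given: they have to be found in the camera images.
- copper_bell: Bell standing mouth down, round, with a grip loop on its crown. Origin: centre of the mouth underside, z up. Copper-coloured, 68 mm across its belly, 58 mm at the mouth, 105 mm high over all, 0.3 kg. The loop is a flat plate 42 mm long (its x) and 12 mm thick (its y), rising from the crown at 70 mm to 105 mm height; take it across its y, at about 95 mm height.
- steel_bell: Bell standing mouth down, round, with a grip loop on its crown. Origin: centre of the mouth underside, z up. Silvery bare metal, 64 mm across its belly, 54 mm at the mouth, 90 mm high over all, 0.25 kg. The loop is a flat plate 42 mm long (its x) and 12 mm thick (its y), rising from the crown at 55 mm to 90 mm height; take it across its y, at about 80 mm height.
- brass_clapper: Brass (yellow) bell clapper standing upright on a flat round foot: bob 40 mm across and 32 mm high, stem 12 mm thick, and on top a flat round eye 26 mm across (in its x), 12 mm thick (in its y), reaching to 90 mm height. Take it by the eye across its y, at about 75 mm height. Origin: centre of the underside, z up. 0.15 kg.
- black_clapper: Black bell clapper standing upright on a flat round foot: bob 40 mm across and 32 mm high, stem 12 mm thick, and on top a flat round eye 26 mm across (in its x), 12 mm thick (in its y), reaching to 90 mm height. Take it by the eye across its y, at about 75 mm height. Origin: centre of the underside, z up. 0.14 kg.
- green_clapper: Green-painted bell clapper, a spare to be left alone, standing upright on a flat round foot: bob 40 mm across and 32 mm high, stem 12 mm thick, and on top a flat round eye 26 mm across (in its x), 12 mm thick (in its y), reaching to 90 mm height. Take it by the eye across its y, at about 75 mm height. Origin: centre of the underside, z up. 0.14 kg.
- hanger: Brass strap hanger: a flat foot plate 40 (its x) x 26 (its y) x 6 mm with a rectangular upright loop, 33 mm wide (x) and 12 mm thick (y), up to 75 mm height. Take it by the loop across its y, at about 60 mm height. Origin: centre of the foot's underside, z up. 0.07 kg.
- blue_tray: Blue kit tray, fixed to the bench, 144 (its x) x 183 (its y) x 25 mm high, walls and dividers 4 mm thick and all 25 mm high, floor 4 mm thick. Three compartments: a large one for a bell, 136 (x) x 105 (y) mm, centre at x 0, y -35 mm; two small ones for small parts, each 66 x 66 mm, centres at x +35, y +54.5 mm and x -35, y +54.5 mm. Origin: centre of the underside, z up.
- red_tray: Red kit tray, fixed to the bench, 144 (its x) x 183 (its y) x 25 mm high, walls and dividers 4 mm thick and all 25 mm high, floor 4 mm thick. Three compartments: a large one for a bell, 136 (x) x 105 (y) mm, centre at x 0, y -35 mm; two small ones for small parts, each 66 x 66 mm, centres at x +35, y +54.5 mm and x -35, y +54.5 mm. Origin: centre of the underside, z up.
Not all that is in view belongs to the job. What is shaped like the copper_bell but pink is not meant. What is shaped like the hanger but purple is not meant.

How it is judged (in metres and radians):
At the end, for the whole second after the job is handed in: The named parts stand in their trays: on the floor (6 mm), upright (0.15 rad), bells within 45 mm (x), 28 mm (y) of the large compartment's centre, others within 22 mm (x, y) of a small one's, one each; released, at rest. Green clapper upright within 20 mm of its start (x of copper_bell in the frame of blue_tray between -0.045 and 0.045 m and y of copper_bell in the frame of blue_tray between -0.063 and -0.007 m and z of each of copper_bell, black_clapper, hanger in the frame of blue_tray below 0.01 m and angle between each of copper_bell, black_clapper, hanger, steel_bell, brass_clapper, green_clapper's own z axis and vertical below 0.15 rad and linear speed of each of copper_bell, black_clapper, hanger, steel_bell, brass_clapper below 0.02 m/s and contact force between each of copper_bell, black_clapper, hanger, steel_bell, brass_clapper and the fingers below 0.1 N and x of steel_bell in the frame of red_tray between -0.045 and 0.045 m and y of steel_bell in the frame of red_tray between -0.063 and -0.007 m and z of each of steel_bell, brass_clapper in the frame of red_tray below 0.01 m and (((x of black_clapper in the frame of blue_tray between 0.013 and 0.057 m and y of black_clapper in the frame of blue_tray between 0.0325 and 0.0765 m) and (x of hanger in the frame of blue_tray between -0.057 and -0.013 m and y of hanger in the frame of blue_tray between 0.0325 and 0.0765 m)) or ((x of black_clapper in the frame of blue_tray between -0.057 and -0.013 m and y of black_clapper in the frame of blue_tray between 0.0325 and 0.0765 m) and (x of hanger in the frame of blue_tray between 0.013 and 0.057 m and y of hanger in the frame of blue_tray between 0.0325 and 0.0765 m))) and ((x of brass_clapper in the frame of red_tray between 0.013 and 0.057 m and y of brass_clapper in the frame of red_tray between 0.0325 and 0.0765 m) or (x of brass_clapper in the frame of red_tray between -0.057 and -0.013 m and y of brass_clapper in the frame of red_tray between 0.0325 and 0.0765 m)) and distance of green_clapper from where it was at the start of the episode below 0.02 m); the robot touches nothing.
It fails at once if the green clapper is shifted by more than 20 mm (distance of green_clapper from where it was at the start of the episode above 0.02 m).
It also fails if it takes over 120 s, if anything falls off the work surface, if the arm or the gripper's body presses on something with over 40 N, if the wrist force passes 120 N, or if a joint passes its speed limit or range.

## Working session

There is one attempt and no reset: what is moved stays moved. The work goes in short steps, Python scripts to look and compute and a tool call to move; the robot and the scene stay as the last step left them, time stands still between calls to the robot, and variables do not carry over. Pictures are saved under pics/ and viewed, about 12 in all and at most 16, crops included, and the job is handed in when it is done.

Besides the shell and the picture viewer there is one more tool, called as name(argument=value, ...), one argument or row to a line, values as JSON. step_arm: Moves the arm, as the interface text tells. Its arguments: {"type":"object","properties":{"deltas":{"type":"array"},"fingers":{"type":"number"}},"required":["deltas"]}

```bash
mkdir -p pics
cat > h.py <<'E'
import numpy as np, cv2
from plant import bot
def cap(n,f=None):
    p=bot.capture(n)
    if f: cv2.imwrite(f'pics/{f}.png',p['color'][:,:,::-1])
    return p
def ray(p,u,v,z):
    R=np.array(p['R']);t=np.array(p['t'])
    c=-R.T@t; d=R.T@np.array([(u-p['cx'])/p['fx'],(v-p['cy'])/p['fy'],1])
    return c+d*(z-c[2])/d[2]
def proj(p,X):
    q=np.array(p['R'])@np.array(X,float)+np.array(p['t']); return p['fx']*q[0]/q[2]+p['cx'],p['fy']*q[1]/q[2]+p['cy']
E
python3 - <<'E'
from h import *
o=bot.get_obs();print(o,bot.tip_reach)
for n in ['top','scene']:
    p=cap(n,n+'0'); R=np.array(p['R']);print(n,-R.T@np.array(p['t']),R.round(2).tolist(),p['fx'])
    for q in ['copper_bell','steel_bell','brass_clapper','hanger','blue_tray','red_tray']:
        print(q,[(round(d['p'],2),np.round(d['rect']).tolist()) for d in bot.boxes_of(q,p)])
E
```

```text
{'time': 0.0, 'joint_positions': array([-1.31301612e+00,  3.42688854e-01,  1.52501748e+00,  8.70548608e-06,
        1.27538819e+00, -1.46023744e-01]), 'dq': array([-0.0015423 , -0.00104949,  0.0006575 ,  0.000744  ,  0.00024295,
       -0.00105835]), 'tau': array([-1.24550301e-03, -4.31246173e+01, -2.44222587e+01,  7.16038956e-02,
        5.59325656e-02, -1.30313178e-04]), 'tool_pos': array([ 206.19925505, -482.41222809,  251.06234854]), 'tcp_rot': array([-3.14010798e+00, -2.26766228e-04,  4.03801240e-01]), 'contact_force': array([-0.15437693,  0.19303631, -0.01662498]), 'moment': array([-0.0144026 ,  0.0070275 ,  0.02611091]), 'grip_width': 92.02574054717498} 25.0
top [453.20772292   3.7714122  949.80170248] [[-0.0, -1.0, 0.0], [-1.0, 0.0, -0.05], [0.05, -0.0, -1.0]] 443.9026235761115
copper_bell [(0.81, [242.0, 319.0, 36.0, 30.0])]
steel_bell [(0.96, [214.0, 162.0, 33.0, 30.0])]
brass_clapper [(0.83, [423.0, 156.0, 24.0, 28.0])]
hanger [(0.66, [289.0, 266.0, 15.0, 17.0]), (0.66, [229.0, 214.0, 23.0, 17.0])]
blue_tray [(0.94, [139.0, 252.0, 104.0, 91.0]), (0.21, [395.0, 264.0, 21.0, 19.0])]
red_tray [(0.92, [491.0, 241.0, 104.0, 85.0])]
scene [ 996.85508057 -544.99525153  731.83854523] [[0.74, 0.68, 0.0], [0.46, -0.5, -0.74], [-0.5, 0.54, -0.68]] 580.7689130613816
copper_bell [(0.7, [361.0, 197.0, 37.0, 60.0]), (0.68, [314.0, 175.0, 34.0, 59.0])]
steel_bell [(0.91, [476.0, 236.0, 34.0, 54.0])]
brass_clapper [(0.91, [307.0, 395.0, 24.0, 52.0])]
hanger [(0.98, [412.0, 223.0, 18.0, 43.0]), (0.72, [324.0, 227.0, 23.0, 43.0])]
blue_tray [(0.62, [434.0, 173.0, 110.0, 69.0])]
red_tray [(0.68, [144.0, 403.0, 166.0, 155.0])]
```

View pics/top0.png

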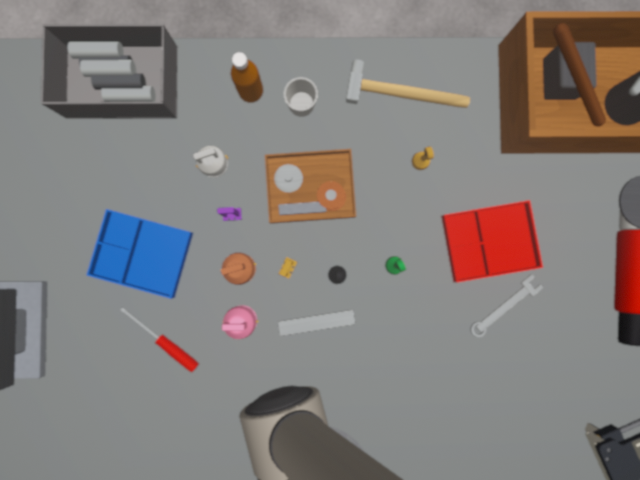

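View pics/scene0.png

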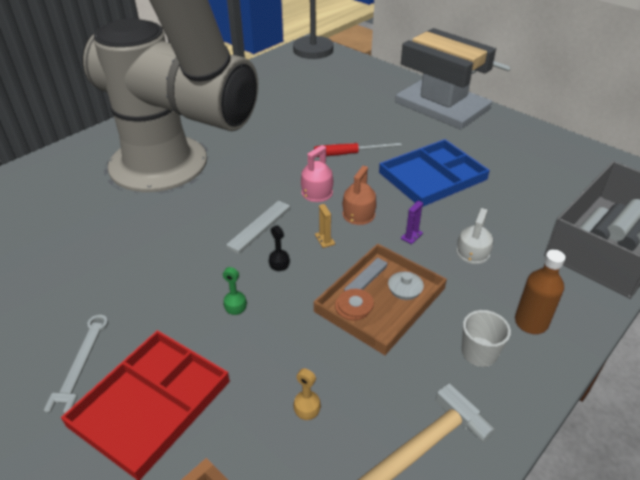

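The copper bell is at top (238,268), and the pink look-alike is at (239,322). The brass hanger is at (288,267), and the purple look-alike is at (230,213). The rest are: steel bell (210,160), brass clapper (423,158), black clapper (337,274), green clapper (396,265), blue tray (140,253) and red tray (491,241). Next I fit silhouettes in both views.

```bash
cat > fit.py <<'E'
from h import *
from scipy.optimize import minimize
def disc(r,z): 
    a=np.linspace(0,2*np.pi,24,endpoint=False); return np.c_[r*np.cos(a),r*np.sin(a),0*a+z]
def box(w,d,z0,z1): return np.array([[x,y,z] for x in(-w/2,w/2) for y in(-d/2,d/2) for z in(z0,z1)])
def eye():
    a=np.linspace(0,2*np.pi,20); return np.vstack([np.c_[13*np.cos(a),0*a+s,77+13*np.sin(a)] for s in(-6,6)])
bell=lambda m,b,zc,h:[np.vstack([disc(m/2,0),disc(b/2,zc*.35),disc(b/2,zc*.6),disc(b/2*.7,zc)]),box(42,12,zc,h)]
clap=[np.vstack([disc(14,0),disc(20,12),disc(20,20),disc(14,32)]),np.vstack([disc(6,30),disc(6,66)]),eye()]
M=dict(copper_bell=bell(58,68,70,105),steel_bell=bell(54,64,55,90),brass_clapper=clap,black_clapper=clap,green_clapper=clap,
 hanger=[box(40,26,0,6),box(33,12,6,75)])
M['pink']=M['copper_bell'];M['purple']=M['hanger']
def render(p,model,x,y,a,S=4):
    im=np.zeros((480*S,640*S),np.uint8); c,s=np.cos(a),np.sin(a)
    for P in model:
        W=np.c_[c*P[:,0]-s*P[:,1]+x,s*P[:,0]+c*P[:,1]+y,P[:,2]]
        q=np.array([proj(p,w) for w in W])*S+S/2
        cv2.fillConvexPoly(im,cv2.convexHull(q.astype(np.int32)),255)
    return im
E
cat > run.py <<'E'
from fit import *
ps=[cap('top'),cap('scene')]
def hsv(p): return cv2.cvtColor(p['color'],cv2.COLOR_RGB2HSV).astype(int)
def mask(p,n,c,r):
    H=hsv(p);h,s,v=H[...,0],H[...,1],H[...,2]
    m={'copper_bell':((h<14)&(s>90)),'steel_bell':(v>150)&(s<60),'brass_clapper':(h>13)&(h<28)&(s>120),'hanger':(h>13)&(h<28)&(s>120),
     'black_clapper':v<65,'green_clapper':(h>45)&(h<80)&(s>90),'pink':(h>160)&(s>50)|(h<5)&(s>50),'purple':(h>125)&(h<160)&(s>90)}[n]
    k=np.zeros(m.shape,bool);k[c[1]-r:c[1]+r,c[0]-r:c[0]+r]=1
    m=(m&k).astype(np.uint8)
    _,l,st,_=cv2.connectedComponentsWithStats(m); 
    b=1+np.argmax(st[1:,4]); return (l==b)*255., st[b]
C=dict(copper_bell=((238,268),(360,198)),steel_bell=((210,160),(476,236)),brass_clapper=((423,158),(307,395)),hanger=((288,267),(325,227)),
 black_clapper=((337,274),(279,248)),green_clapper=((396,265),(234,292)),pink=((239,322),(316,175)),purple=((230,213),(413,223)))
vis=[p['color'][:,:,::-1].copy() for p in ps]
for n,(c0,c1) in C.items():
    ms=[mask(ps[0],n,c0,24),mask(ps[1],n,c1,36)]
    X=ray(ps[0],*c0,30)
    def cost(v):
        e=0
        for p,(m,st) in zip(ps,ms):
            r=cv2.resize(render(p,M[n],*v),(640,480),interpolation=cv2.INTER_AREA)
            e+=np.abs(r-cv2.GaussianBlur(m,(3,3),.6)).sum()/m.sum()
        return e
    best=None
    for a in np.arange(0,np.pi,np.pi/6):
        q=minimize(cost,[X[0],X[1],a],method='Nelder-Mead',options=dict(initial_simplex=[[X[0],X[1],a],[X[0]+15,X[1],a],[X[0],X[1]+15,a],[X[0],X[1],a+.4]],maxiter=60,xatol=.1))
        if best is None or q.fun<best.fun: best=q
    print(n,best.x[:2].round(1),round(best.x[2]%np.pi,3),'cost',round(best.fun,2),[int(s[4]) for _,s in ms])
    for p,im in zip(ps,vis):
        r=cv2.resize(render(p,M[n],*best.x),(640,480)); cs,_=cv2.findContours((r>127).astype(np.uint8),0,1); cv2.drawContours(im,cs,-1,(255,255,0),1)
for n,hr in (('blue',(100,125)),('red',None)):
    out=[]
    H=hsv(ps[0]);h,s=H[...,0],H[...,1]
    m=((h>100)&(h<125)&(s>120)) if n=='blue' else (((h<6)|(h>174))&(s>150))
    k=np.zeros(m.shape,bool); k[190:310,(70 if n=='blue' else 435):(205 if n=='blue' else 560)]=1
    m=(m&k).astype(np.uint8);_,l,st,_=cv2.connectedComponentsWithStats(m);b=1+np.argmax(st[1:,4])
    cs,_=cv2.findContours((l==b).astype(np.uint8),0,1); c=max(cs,key=cv2.contourArea)[:,0]
    W=np.array([ray(ps[0],u,v,25)[:2] for u,v in c],np.float32)
    print(n,cv2.minAreaRect(W),cv2.boxPoints(cv2.minAreaRect(W)).round().tolist())
t=cv2.resize(vis[0][130:350,80:560],None,fx=1.65,fy=1.65);s=cv2.resize(vis[1][140:440,200:520],(0,0),fx=.75,fy=.75)
cv2.imwrite('pics/fit.png',t);cv2.imwrite('pics/fits.png',cv2.resize(vis[1][140:440,200:520],None,fx=2,fy=2))
E
python3 run.py
```

```text
copper_bell [446.6 160.4] 1.966 cost 0.26 [801, 1296]
steel_bell [672.3 219.8] 1.963 cost 0.99 [609, 799]
brass_clapper [ 674.4 -225.2] 2.886 cost 0.48 [286, 805]
hanger [446.5  60.7] 2.53 cost 0.6 [181, 407]
black_clapper [433.4 -45.5] 2.745 cost 0.62 [197, 562]
green_clapper [ 452.4 -165.6] 0.137 cost 0.45 [242, 663]
pink [336.4 157.3] 1.585 cost 0.31 [922, 1698]
purple [561.1 180.3] 1.734 cost 0.36 [250, 520]
blue ((476.88134765625, 367.4658203125), (187.34573364257812, 143.27627563476562), 74.36045837402344) [[383.0, 297.0], [521.0, 258.0], [571.0, 438.0], [433.0, 477.0]]
red ((499.6219177246094, -368.052978515625), (141.3612060546875, 185.4396209716797), 9.404437065124512) [[415.0, -288.0], [445.0, -471.0], [585.0, -448.0], [554.0, -265.0]]
```

View pics/fit.png

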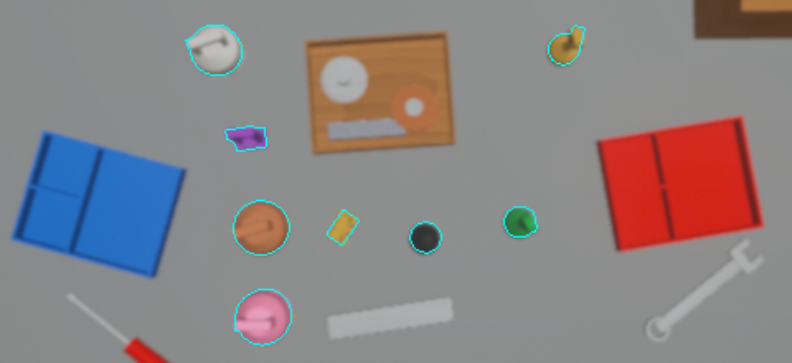

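View pics/fits.png

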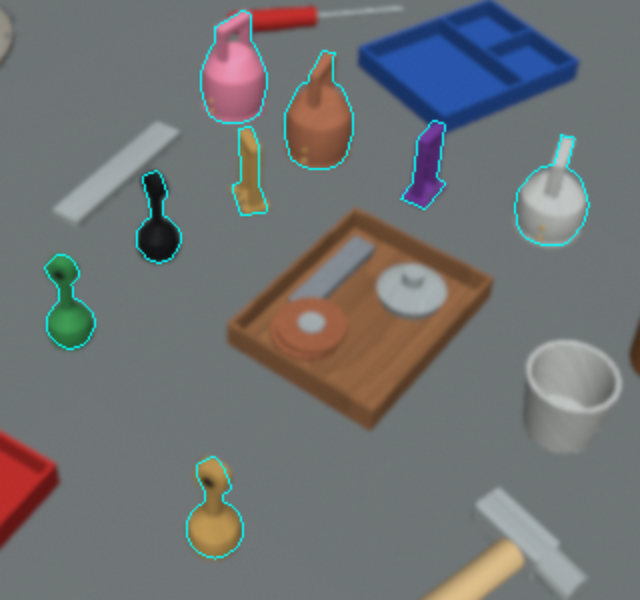

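All fits sit on the parts (cyan outlines): one brass hanger, one copper bell and one bare-metal bell, each distinct from the pink and purple ones. I start with the black clapper.

step_arm(
  deltas=[
    [31, -25.5, 2.5, 0, 0, 0.12],
    [62, -51, 5, 0, 0, 0.24],
    [93, -76.5, 7.5, 0, 0, 0.36],
    [124, -102, 10, 0, 0, 0.48],
    [155, -127.5, 12.5, 0, 0, 0.6],
  ],
)

```text
time: 1.22
tool_pos: [296.4, -308.8, 239.6]
tcp_rot: [3.141, -0.0, -0.183]
contact_force: [2.3, -0.9, -0.4]
grip_width: 91.8
```

```bash
cat > go.py <<'E'
import sys
from h import *
from scipy.spatial.transform import Rotation as Ro
# usage: go.py x y z yaw [x y z yaw ...]: chain of tool-frame moves (assuming each arrives)
o=bot.get_obs(); P=np.array(o['tool_pos']);Y=o['tcp_rot'][2]
print('t',round(o['time'],2),'pos',P.round(1),'rpy',np.round(o['tcp_rot'],3),'q1,q6',np.round(o['joint_positions'][[0,5]],2),'w',round(o['grip_width'],1))
a=[float(v) for v in sys.argv[1:]]
for i in range(0,len(a),4):
    T=np.array(a[i:i+3]);d=T-P;c,s=np.cos(Y),np.sin(Y)
    dy=(a[i+3]-Y+np.pi)%(2*np.pi)-np.pi
    dl=np.linalg.norm(d)
    print('move',np.round([c*d[0]+s*d[1],s*d[0]-c*d[1],-d[2]],1),'rotz',round(-dy,3),'rows>=',int(np.ceil(max(dl/41.7,abs(dy)/.125))))
    P=T;Y=a[i+3]
E
python3 go.py 433 -45 220 -0.397
```

```text
t 1.22 pos [ 296.4 -308.8  239.6] rpy [ 3.141 -0.    -0.183] q1,q6 [-0.99  0.77] w 91.8
move [  86.3 -284.2   19.6] rotz 0.214 rows>= 8
```

step_arm(
  deltas=[
    [11, -35, 2.5, 0, 0, 0],
    [22, -70, 5, 0, 0, 0],
    [33, -105, 7.5, 0, 0, 0],
    [44, -140, 10, 0, 0, 0],
    [55, -175, 12, 0, 0, 0],
  ],
  fingers=50,
)

```text
time: 1.63
tool_pos: [381.4, -146.3, 227.8]
tcp_rot: [3.141, -0.001, -0.177]
contact_force: [1.3, -0.3, -0.3]
grip_width: 62.8
```

step_arm(
  deltas=[
    [11, -36, 2.5, 0, 0, 0.1],
    [22, -71, 5, 0, 0, 0.2],
    [31, -106, 7, 0, 0, 0.2],
    [31, -106, 7, 0, 0, 0.2],
    [31, -106, 7, 0, 0, 0.2],
  ],
)

```text
time: 2.05
tool_pos: [430.5, -47.2, 220.5]
tcp_rot: [3.141, 0.0, -0.372]
contact_force: [-0.1, -0.0, -0.3]
grip_width: 49.9
```

```bash
cat > wfit.py <<'E'
# wfit.py name x y yaw : refine a part pose from the wrist view
import sys
from fit import *
n=sys.argv[1];v0=[float(a) for a in sys.argv[2:5]]
p=cap('wrist',f'w_{n}'); H=cv2.cvtColor(p['color'],cv2.COLOR_RGB2HSV).astype(int);h,s,v=H[...,0],H[...,1],H[...,2]
m={'copper_bell':((h<14)&(s>90)),'steel_bell':(v>140)&(s<50),'brass_clapper':(h>13)&(h<28)&(s>120),'hanger':(h>13)&(h<28)&(s>120),'black_clapper':v<65}[n].astype(np.uint8)
near=cv2.dilate(cv2.resize(render(p,M[n],*v0),(640,480)),np.ones((61,61)))>0
_,l,st,_=cv2.connectedComponentsWithStats(m*near.astype(np.uint8)); b=1+np.argmax(st[1:,4]); m=(l==b)*255.
def cost(q): return np.abs(cv2.resize(render(p,M[n],*q,S=2),(640,480),interpolation=cv2.INTER_AREA)-m).sum()/m.sum()
B=None
for a in (-.4,0,.4):
    q=minimize(cost,v0,method='Nelder-Mead',options=dict(initial_simplex=[[v0[0],v0[1],v0[2]+a],[v0[0]+8,v0[1],v0[2]+a],[v0[0],v0[1]+8,v0[2]+a],[v0[0],v0[1],v0[2]+a+.3]],maxiter=80))
    if B is None or q.fun<B.fun:B=q
R=np.array(p['R']);print('cam',(-R.T@np.array(p['t'])).round(),'fit',B.x[:2].round(1),B.x[2].round(3),'cost',round(cost(v0),2),'->',round(B.fun,2))
im=p['color'][:,:,::-1].copy();cs,_=cv2.findContours((cv2.resize(render(p,M[n],*B.x),(640,480))>127).astype(np.uint8),0,1);cv2.drawContours(im,cs,-1,(255,255,0),1);cv2.imwrite(f'pics/wf_{n}.png',im)
E
python3 go.py 433 -45 220 -0.397; python3 wfit.py black_clapper 433.4 -45.5 -.397
```

```text
t 2.05 pos [430.5 -47.2 220.5] rpy [ 3.141  0.    -0.372] q1,q6 [-0.29  1.66] w 49.9
move [ 1.5 -3.   0.5] rotz 0.025 rows>= 1
cam [496. -72. 353.] fit [431.3 -44.5] -0.195 cost 0.18 -> 0.12
```

View pics/wf_black_clapper.png

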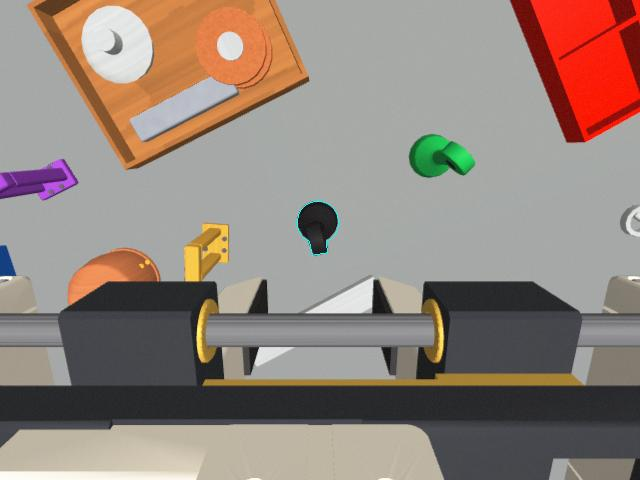

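The clapper is standing with its eye near edge-on to the wrist camera (bob at (318,220)), and the overlay agrees. I descend and grip.

step_arm(
  deltas=[
    [0.5, -2.5, 35, 0, 0, -0.09],
    [0.5, -2.5, 72, 0, 0, -0.09],
    [0.5, -2.5, 108, 0, 0, -0.09],
    [0.5, -2.5, 139, 0, 0, -0.09],
    [0.5, -2.5, 139, 0, 0, -0.09],
  ],
  fingers=40,
)

```text
time: 2.52
tool_pos: [427.8, -47.6, 77.3]
tcp_rot: [3.141, 0.01, -0.29]
contact_force: [-1.2, -0.4, -0.8]
grip_width: 40.1
```

step_arm(
  deltas=[
    [0, 0, 0, 0, 0, 0],
    [0, 0, 0, 0, 0, 0],
    [0, 0, 0, 0, 0, 0],
    [0, 0, 0, 0, 0, 0],
    [0, 0, 0, 0, 0, 0],
  ],
  fingers=0,
)

```text
time: 2.93
tool_pos: [432.4, -47.3, 83.1]
tcp_rot: [3.142, -0.003, -0.287]
contact_force: [0.4, -1.2, 4.0]
grip_width: 12.0
```

step_arm(
  deltas=[
    [0, 0, 0, 0, 0, 0],
    [0, 0, 0, 0, 0, 0],
    [0, 0, 0, 0, 0, 0],
  ],
)

```text
time: 3.18
tool_pos: [432.6, -47.3, 83.0]
tcp_rot: [3.141, -0.003, -0.287]
contact_force: [-0.0, -0.1, 8.6]
grip_width: 12.0
```

```bash
python3 go.py 433 -45 235 -0.3  459 431 235 -.3 459 431 86 -.3
```

```text
t 3.18 pos [432.6 -47.3  83. ] rpy [ 3.141e+00 -3.000e-03 -2.870e-01] q1,q6 [-0.29  1.57] w 12.0
move [  -0.2   -2.4 -152. ] rotz 0.013 rows>= 4
move [-115.8 -462.4   -0. ] rotz -0.0 rows>= 12
move [  0.  -0. 149.] rotz -0.0 rows>= 4
```

step_arm(
  deltas=[
    [0, 0, -25, 0, 0, 0],
    [0, 0, -60, 0, 0, 0],
    [0, 0, -95, 0, 0, 0],
    [0, 0, -130, 0, 0, 0],
    [0, 0, -150, 0, 0, 0],
  ],
)

```text
time: 3.6
tool_pos: [432.3, -47.0, 235.6]
tcp_rot: [3.142, -0.005, -0.287]
contact_force: [-0.4, -0.2, -0.7]
grip_width: 11.9
```

step_arm(
  deltas=[
    [-5, -20, 0, 0, 0, 0],
    [-14, -55, 0, 0, 0, 0],
    [-23, -91, 0, 0, 0, 0],
    [-32, -127, 0, 0, 0, 0],
    [-41, -163, 0, 0, 0, 0],
  ],
)

```text
time: 4.02
tool_pos: [437.8, 122.6, 232.1]
tcp_rot: [-3.141, -0.001, -0.287]
contact_force: [1.2, -1.1, -1.3]
grip_width: 11.8
```

step_arm(
  deltas=[
    [-9, -36, 0, 0, 0, 0],
    [-18, -72, 0, 0, 0, 0],
    [-27, -108, 0, 0, 0, 0],
    [-36, -144, 0, 0, 0, 0],
    [-45, -180, 0, 0, 0, 0],
  ],
)

```text
time: 4.43
tool_pos: [445.4, 308.3, 231.8]
tcp_rot: [3.141, -0.0, -0.286]
contact_force: [1.8, -1.1, -1.4]
grip_width: 11.8
```

```bash
python3 go.py 458 431 235 -0.287
```

```text
t 4.43 pos [445.4 308.3 231.8] rpy [ 3.141 -0.    -0.286] q1,q6 [0.46 2.32] w 11.8
move [ -22.6 -121.3   -3.2] rotz 0.001 rows>= 3
```

step_arm(
  deltas=[
    [-7, -36, 0, 0, 0, 0],
    [-14, -72, 0, 0, 0, 0],
    [-20, -105, 0, 0, 0, 0],
    [-22, -117, 0, 0, 0, 0],
    [-22, -117, 0, 0, 0, 0],
  ],
)

```text
time: 4.85
tool_pos: [457.3, 427.7, 230.9]
tcp_rot: [-3.141, 0.001, -0.284]
contact_force: [-0.2, -0.4, -0.8]
grip_width: 12.0
```

```bash
python3 go.py 458 431 110 -0.287
python3 - <<'E'
from h import *
p=cap('wrist','wtray')
E
```

```text
t 4.85 pos [457.3 427.7 230.9] rpy [-3.141e+00  1.000e-03 -2.840e-01] q1,q6 [0.63 2.48] w 12.0
move [ -0.3  -3.4 120.9] rotz 0.003 rows>= 3
```

View pics/wtray.png

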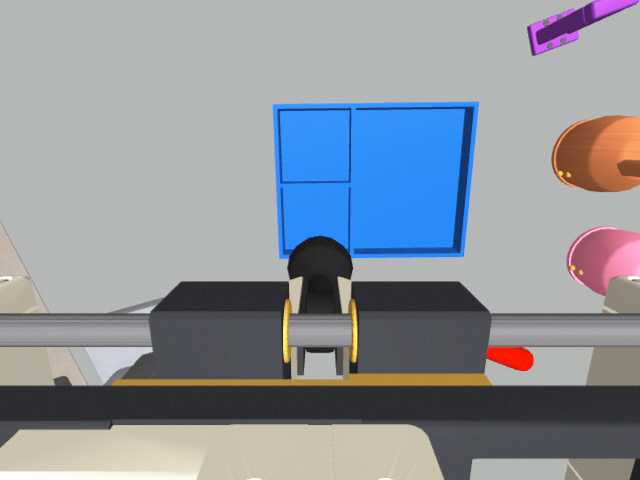

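The tray is in view, corners at about (274,105), (477,104), (466,258) and (280,258). I compute its pose from these.

Run:
```python
from h import *
p=cap('wrist')
H=cv2.cvtColor(p['color'],cv2.COLOR_RGB2HSV).astype(int)
P=[ray(p,u,v,25)[:2] for u,v in [(274.5,104.5),(477,103),(466,258),(280,258)]]
print(np.round(P,1)); P=np.array(P);print(P.mean(0),[np.linalg.norm(P[i]-P[i-1]).round(1) for i in range(4)])
from math import cos,sin
for c,a in [((477.5,369.5),-.27)]:
    for q in [(72,91.5),(72,-91.5),(-72,-91.5),(-72,91.5)]:
        print(np.round(proj(p,[c[0]+cos(a)*q[0]-sin(a)*q[1],c[1]+sin(a)*q[0]+cos(a)*q[1],25])))
```

```text
[[570.  435.2]
 [520.9 262.8]
 [381.3 297.7]
 [433.  474.4]]
[476.28776828 367.51910448] [np.float64(142.5), np.float64(179.2), np.float64(143.9), np.float64(184.1)]
[270. 104.]
[477. 101.]
[463. 257.]
[278. 259.]
```

step_arm(
  deltas=[
    [0, -2.5, 35, 0, 0, 0],
    [0, -2.5, 72, 0, 0, 0],
    [0, -2.5, 108, 0, 0, 0],
    [0, -2.5, 135, 0, 0, 0],
    [0, -2.5, 138, 0, 0, 0],
  ],
)

```text
time: 5.37
tool_pos: [456.3, 423.6, 88.4]
tcp_rot: [3.133, 0.006, -0.289]
contact_force: [-0.3, -0.3, -1.6]
grip_width: 11.6
```

step_arm(
  deltas=[
    [0, 0, 2, 0, 0, 0],
    [0, 0, 4, 0, 0, 0],
    [0, 0, 4, 0, 0, 0],
  ],
)

```text
time: 5.62
tool_pos: [460.0, 427.5, 91.8]
tcp_rot: [-3.139, -0.002, -0.288]
contact_force: [0.4, 0.3, -1.2]
grip_width: 11.5
```

```bash
python3 go.py 458 431 87 -0.287
```

```text
t 5.62 pos [460.  427.5  91.8] rpy [-3.139e+00 -2.000e-03 -2.880e-01] q1,q6 [0.63 2.49] w 11.5
move [-2.9 -2.8  4.8] rotz -0.001 rows>= 1
```

step_arm(
  deltas=[
    [-1, -2, 2, 0, 0, 0],
    [-1, -2, 4, 0, 0, 0],
    [-1, -2, 4, 0, 0, 0],
    [-1, -2, 4, 0, 0, 0],
  ],
)

```text
time: 5.95
tool_pos: [459.2, 430.1, 87.1]
tcp_rot: [-3.139, -0.002, -0.287]
contact_force: [0.7, 0.3, 6.1]
grip_width: 11.8
```

Touching the floor (6 N). Release and lift, then go to the hanger.

step_arm(
  deltas=[
    [0, 0, 0, 0, 0, 0],
    [0, 0, 0, 0, 0, 0],
    [0, 0, 0, 0, 0, 0],
    [0, 0, 0, 0, 0, 0],
    [0, 0, 0, 0, 0, 0],
  ],
  fingers=36,
)

```text
time: 6.37
tool_pos: [458.3, 429.3, 85.3]
tcp_rot: [3.141, 0.0, -0.287]
contact_force: [-0.6, 0.4, -0.1]
grip_width: 35.2
```

step_arm(
  deltas=[
    [0, 0, -15, 0, 0, 0],
    [0, 0, -45, 0, 0, 0],
    [0, 0, -80, 0, 0, 0],
    [0, 0, -115, 0, 0, 0],
    [0, 0, -140, 0, 0, 0],
  ],
)

```text
time: 6.78
tool_pos: [458.9, 429.7, 228.8]
tcp_rot: [-3.139, -0.002, -0.287]
contact_force: [1.2, 0.6, -0.3]
grip_width: 36.1
```

```bash
python3 go.py 446 61 215 -0.61; python3 wfit.py black_clapper 459 430 -.287
```

```text
t 6.78 pos [458.9 429.7 228.8] rpy [-3.139e+00 -2.000e-03 -2.870e-01] q1,q6 [0.63 2.49] w 36.1
move [ 92.  357.3  13.8] rotz 0.323 rows>= 9
cam [526. 410. 361.] fit [457.9 431.9] -0.28 cost 0.17 -> 0.14
```

step_arm(
  deltas=[
    [9, 36, 0, 0, 0, 0],
    [18, 72, 0, 0, 0, 0],
    [27, 108, 0, 0, 0, 0],
    [36, 144, 0, 0, 0, 0],
    [46, 180, 0, 0, 0, 0],
  ],
  fingers=40,
)

```text
time: 7.25
tool_pos: [450.8, 242.2, 225.3]
tcp_rot: [3.141, 0.0, -0.286]
contact_force: [0.8, -1.0, 0.6]
grip_width: 40.1
```

step_arm(
  deltas=[
    [9, 36, 3, 0, 0, 0.11],
    [18, 72, 6, 0, 0, 0.22],
    [27, 108, 9, 0, 0, 0.32],
    [36, 144, 12, 0, 0, 0.32],
    [46, 177, 13, 0, 0, 0.32],
  ],
)

```text
time: 7.67
tool_pos: [444.6, 59.2, 212.1]
tcp_rot: [3.141, 0.001, -0.608]
contact_force: [1.3, 0.8, -0.6]
grip_width: 40.1
```

step_arm(
  deltas=[
    [0, 0, 0, 0, 0, 0],
    [0, 0, 0, 0, 0, 0],
  ],
)

```text
time: 7.83
tool_pos: [445.6, 59.5, 212.5]
tcp_rot: [3.141, 0.0, -0.611]
contact_force: [0.9, 0.4, 0.5]
grip_width: 40.2
```

```bash
python3 go.py 446 61 215 -0.61; python3 wfit.py hanger 446.5 60.7 -.61
```

```text
t 7.83 pos [445.6  59.5 212.5] rpy [ 3.141  0.    -0.611] q1,q6 [-0.04  2.14] w 40.2
move [-0.5 -1.5 -2.5] rotz -0.001 rows>= 1
cam [503.  20. 345.] fit [446.6  60.8] -0.46 cost 0.25 -> 0.14
```

View pics/wf_hanger.png

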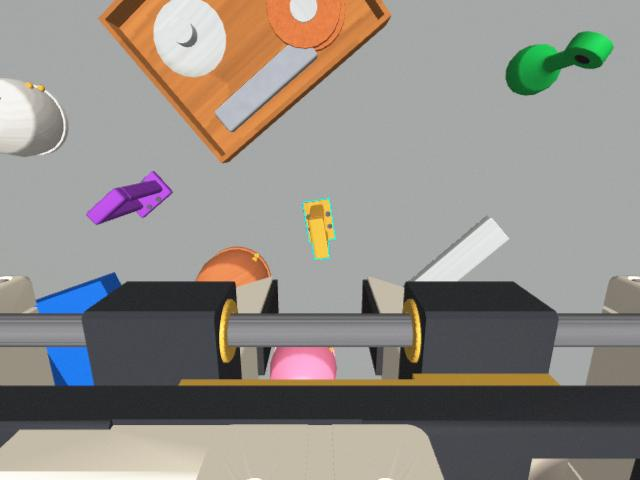

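The brass hanger is at (318,228) with its overlay matching, and the purple one stays at (130,200). Descend and grip.

step_arm(
  deltas=[
    [0, -1.5, 35, 0, 0, -0.08],
    [0, -1.5, 72, 0, 0, -0.15],
    [0, -1.5, 108, 0, 0, -0.15],
    [0, -1.5, 135, 0, 0, -0.15],
    [0, -1.5, 142, 0, 0, -0.15],
  ],
)

```text
time: 8.3
tool_pos: [443.9, 63.7, 67.0]
tcp_rot: [3.139, 0.007, -0.455]
contact_force: [-1.2, -0.3, -0.5]
grip_width: 40.6
```

step_arm(
  deltas=[
    [0, 0, 0, 0, 0, 0],
    [0, 0, 0, 0, 0, 0],
    [0, 0, 0, 0, 0, 0],
    [0, 0, 0, 0, 0, 0],
    [0, 0, 0, 0, 0, 0],
  ],
  fingers=0,
)

```text
time: 8.72
tool_pos: [447.4, 62.3, 72.0]
tcp_rot: [-3.14, -0.003, -0.457]
contact_force: [0.3, 1.3, -0.9]
grip_width: 11.3
```

step_arm(
  deltas=[
    [0, 0, 0, 0, 0, 0],
    [0, 0, 0, 0, 0, 0],
    [0, 0, 0, 0, 0, 0],
  ],
)

```text
time: 8.97
tool_pos: [447.3, 62.1, 71.8]
tcp_rot: [-3.141, -0.002, -0.457]
contact_force: [-0.7, 0.6, 7.2]
grip_width: 11.6
```

```bash
python3 go.py 446 61 225 -0.46 526 412 225 -.28
```

```text
t 8.97 pos [447.3  62.1  71.8] rpy [-3.141e+00 -2.000e-03 -4.570e-01] q1,q6 [-0.03  2.  ] w 11.6
move [  -0.7    1.5 -153.2] rotz 0.003 rows>= 4
move [ -84.1 -350.    -0. ] rotz -0.18 rows>= 9
```

step_arm(
  deltas=[
    [0, 0, -25, 0, 0, 0],
    [0, 0, -60, 0, 0, 0],
    [0, 0, -95, 0, 0, 0],
    [0, 0, -130, 0, 0, 0],
    [0, 0, -152, 0, 0, 0],
  ],
)

```text
time: 9.38
tool_pos: [447.2, 62.2, 226.4]
tcp_rot: [-3.14, -0.004, -0.457]
contact_force: [1.0, -0.1, -1.0]
grip_width: 11.6
```

step_arm(
  deltas=[
    [-5, -20, 0, 0, 0, 0],
    [-13, -55, 0, 0, 0, 0],
    [-22, -91, 0, 0, 0, 0],
    [-30, -127, 0, 0, 0, 0],
    [-39, -163, 0, 0, 0, 0],
  ],
)

```text
time: 9.8
tool_pos: [483.5, 227.2, 223.1]
tcp_rot: [-3.141, -0.001, -0.458]
contact_force: [1.1, -0.3, -1.4]
grip_width: 11.7
```

step_arm(
  deltas=[
    [-9, -37, 0, 0, 0, 0],
    [-18, -75, 0, 0, 0, -0.06],
    [-27, -112, 0, 0, 0, -0.12],
    [-36, -150, 0, 0, 0, -0.18],
    [-45, -186, 0, 0, 0, -0.18],
  ],
)

```text
time: 10.22
tool_pos: [525.0, 414.4, 222.7]
tcp_rot: [-3.142, 0.0, -0.274]
contact_force: [0.3, -0.9, -0.5]
grip_width: 11.7
```

step_arm(
  deltas=[
    [0, 0, 0, 0, 0, 0],
    [0, 0, 0, 0, 0, 0],
  ],
)

```text
time: 10.38
tool_pos: [524.5, 414.0, 221.4]
tcp_rot: [3.14, 0.001, -0.275]
contact_force: [0.1, -1.2, -0.1]
grip_width: 11.7
```

```bash
python3 go.py 525.7 411.2 76 -0.28
```

```text
t 10.38 pos [524.5 414.  221.4] rpy [ 3.14e+00  1.00e-03 -2.75e-01] q1,q6 [0.55 2.4 ] w 11.7
move [  1.9   2.4 145.4] rotz 0.005 rows>= 4
```

step_arm(
  deltas=[
    [2, 2, 35, 0, 0, 0],
    [2, 2, 72, 0, 0, 0],
    [2, 2, 108, 0, 0, 0],
    [2, 2, 135, 0, 0, 0],
    [2, 2, 140, 0, 0, 0],
  ],
)

```text
time: 10.8
tool_pos: [523.8, 406.8, 77.4]
tcp_rot: [3.134, 0.007, -0.279]
contact_force: [-1.1, 0.0, -1.3]
grip_width: 11.6
```

step_arm(
  deltas=[
    [0, 0, 2, 0, 0, 0],
    [0, 0, 5, 0, 0, 0],
    [0, 0, 5, 0, 0, 0],
    [0, 0, 5, 0, 0, 0],
  ],
)

```text
time: 11.13
tool_pos: [527.5, 410.3, 79.9]
tcp_rot: [-3.139, -0.003, -0.277]
contact_force: [-0.4, 0.8, -0.2]
grip_width: 11.6
```

step_arm(
  deltas=[
    [0, 0, 2, 0, 0, 0],
    [0, 0, 4, 0, 0, 0],
    [0, 0, 4.5, 0, 0, 0],
    [0, 0, 4.5, 0, 0, 0],
  ],
)

```text
time: 11.47
tool_pos: [527.2, 410.3, 75.7]
tcp_rot: [-3.14, -0.002, -0.277]
contact_force: [-1.8, -2.8, 9.8]
grip_width: 11.6
```

step_arm(
  deltas=[
    [0, 0, 0, 0, 0, 0],
    [0, 0, 0, 0, 0, 0],
    [0, 0, 0, 0, 0, 0],
    [0, 0, 0, 0, 0, 0],
    [0, 0, 0, 0, 0, 0],
  ],
  fingers=36,
)

```text
time: 11.88
tool_pos: [526.4, 410.0, 72.8]
tcp_rot: [3.141, 0.0, -0.277]
contact_force: [-0.3, -0.4, -0.2]
grip_width: 35.1
```

step_arm(
  deltas=[
    [0, 0, -15, 0, 0, 0],
    [0, 0, -45, 0, 0, 0],
    [0, 0, -80, 0, 0, 0],
    [0, 0, -115, 0, 0, 0],
    [0, 0, -150, 0, 0, 0],
  ],
)

```text
time: 12.3
tool_pos: [526.2, 409.9, 224.3]
tcp_rot: [3.141, 0.001, -0.277]
contact_force: [0.6, 0.9, 0.5]
grip_width: 35.9
```

```bash
python3 go.py 446.6 160.4 235 -1.176; python3 wfit.py hanger 527 410 -.277
```

```text
t 12.3 pos [526.2 409.9 224.3] rpy [ 3.141e+00  1.000e-03 -2.770e-01] q1,q6 [0.55 2.39] w 35.9
move [ -8.3 261.7 -10.7] rotz 0.899 rows>= 8
cam [594. 391. 357.] fit [526.5 410. ] -0.277 cost 0.18 -> 0.18
```

step_arm(
  deltas=[
    [-1, 37, -2, 0, 0, -0.12],
    [-2, 75, -4, 0, 0, -0.24],
    [-4, 112, -6, 0, 0, -0.36],
    [-5, 150, -8, 0, 0, -0.48],
    [-6, 187, -10, 0, 0, -0.6],
  ],
  fingers=50,
)

```text
time: 12.77
tool_pos: [468.5, 230.3, 232.9]
tcp_rot: [3.141, 0.0, 0.329]
contact_force: [0.6, -0.7, 0.4]
grip_width: 50.0
```

step_arm(
  deltas=[
    [-9, 12, 0, 0, 0, -0.12],
    [-18, 24, 0, 0, 0, -0.24],
    [-27, 36, 0, 0, 0, -0.36],
    [-36, 48, 0, 0, 0, -0.48],
    [-44, 60, 0, 0, 0, -0.6],
  ],
)

```text
time: 13.18
tool_pos: [446.5, 160.1, 233.0]
tcp_rot: [3.141, 0.0, 0.929]
contact_force: [-0.3, 0.2, 0.3]
grip_width: 49.9
```

step_arm(
  deltas=[
    [0, 0, 0, 0, 0, -0.12],
    [0, 0, 0, 0, 0, -0.24],
    [0, 0, 0, 0, 0, -0.36],
    [0, 0, 0, 0, 0, -0.48],
    [0, 0, 0, 0, 0, -0.6],
  ],
)

```text
time: 13.6
tool_pos: [446.9, 160.8, 233.0]
tcp_rot: [3.142, 0.0, 1.529]
contact_force: [0.5, 0.7, 0.5]
grip_width: 49.8
```

step_arm(
  deltas=[
    [0, 0, 0, 0, 0, -0.12],
    [0, 0, 0, 0, 0, -0.24],
    [0, 0, 0, 0, 0, -0.36],
    [0, 0, 0, 0, 0, -0.44],
    [0, 0, 0, 0, 0, -0.44],
  ],
)

```text
time: 14.02
tool_pos: [446.8, 160.9, 232.9]
tcp_rot: [-3.141, 0.0, 1.966]
contact_force: [0.3, 0.0, -0.2]
grip_width: 49.9
```

```bash
python3 go.py 446.6 160.4 102 1.966; python3 wfit.py copper_bell 446.6 160.4 1.966
```

```text
t 14.02 pos [446.8 160.9 232.9] rpy [-3.141  0.     1.966] q1,q6 [ 0.18 -0.21] w 49.9
move [ -0.4  -0.4 130.9] rotz -0.0 rows>= 4
cam [420. 226. 365.] fit [445.1 162.3] 1.846 cost 0.13 -> 0.07
```

View pics/wf_copper_bell.png

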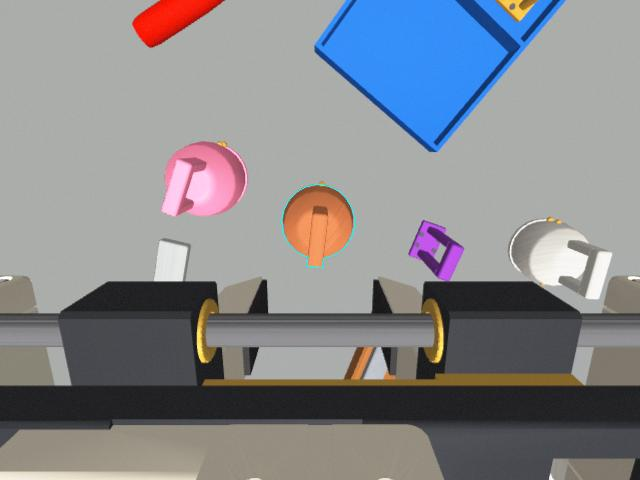

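The copper bell is centred at (318,221) and the pink one at (205,180). Descend and grip its loop.

step_arm(
  deltas=[
    [1, -1, 35, 0, 0, 0.09],
    [1, -1, 72, 0, 0, 0.09],
    [1, -1, 105, 0, 0, 0.09],
    [1, -1, 125, 0, 0, 0.09],
    [1, -1, 130, 0, 0, 0.09],
  ],
)

```text
time: 14.48
tool_pos: [443.5, 161.0, 99.9]
tcp_rot: [-3.135, -0.001, 1.87]
contact_force: [-1.0, -1.1, -0.6]
grip_width: 49.8
```

step_arm(
  deltas=[
    [0, 0, 0, 0, 0, 0],
    [0, 0, 0, 0, 0, 0],
    [0, 0, 0, 0, 0, 0],
    [0, 0, 0, 0, 0, 0],
    [0, 0, 0, 0, 0, 0],
  ],
  fingers=0,
)

```text
time: 14.9
tool_pos: [446.3, 161.6, 104.3]
tcp_rot: [3.139, 0.0, 1.873]
contact_force: [-0.1, -0.2, -0.8]
grip_width: 21.3
```

step_arm(
  deltas=[
    [0, 0, 0, 0, 0, 0],
    [0, 0, 0, 0, 0, 0],
    [0, 0, 0, 0, 0, 0],
    [0, 0, 0, 0, 0, 0],
    [0, 0, 0, 0, 0, 0],
  ],
)

```text
time: 15.32
tool_pos: [445.8, 161.4, 103.7]
tcp_rot: [3.141, 0.0, 1.873]
contact_force: [-0.8, -1.2, 6.4]
grip_width: 11.5
```

```bash
python3 go.py 446 161 180 1.87 468 335 180 1.87
```

```text
t 15.32 pos [445.8 161.4 103.7] rpy [3.141 0.    1.873] q1,q6 [ 0.19 -0.12] w 11.5
move [ -0.5   0.1 -76.3] rotz 0.003 rows>= 2
move [159.8  72.3  -0. ] rotz -0.0 rows>= 5
```

step_arm(
  deltas=[
    [0, 0, -12, 0, 0, 0],
    [0, 0, -30, 0, 0, 0],
    [0, 0, -50, 0, 0, 0],
    [0, 0, -70, 0, 0, 0],
    [0, 0, -76, 0, 0, 0],
  ],
)

```text
time: 15.73
tool_pos: [446.6, 161.7, 181.4]
tcp_rot: [3.138, 0.0, 1.873]
contact_force: [0.6, 0.3, -2.6]
grip_width: 11.6
```

step_arm(
  deltas=[
    [15, 7, 0, 0, 0, 0],
    [45, 20, 0, 0, 0, 0],
    [75, 34, 0, 0, 0, 0],
    [105, 47, 0, 0, 0, 0],
    [135, 61, 0, 0, 0, 0],
  ],
)

```text
time: 16.15
tool_pos: [463.2, 309.7, 178.0]
tcp_rot: [-3.14, 0.0, 1.872]
contact_force: [0.9, -0.1, -1.8]
grip_width: 11.7
```

step_arm(
  deltas=[
    [18, 8, 0, 0, 0, 0],
    [24, 11, 0, 0, 0, 0],
    [24, 11, 0, 0, 0, 0],
    [24, 11, 0, 0, 0, 0],
  ],
)

```text
time: 16.48
tool_pos: [466.5, 333.9, 178.1]
tcp_rot: [-3.14, 0.001, 1.873]
contact_force: [-0.7, -0.8, -1.9]
grip_width: 11.7
```

```bash
python3 go.py 467.5 335 108 1.87
```

```text
t 16.48 pos [466.5 333.9 178.1] rpy [-3.140e+00  1.000e-03  1.873e+00] q1,q6 [0.49 0.19] w 11.7
move [ 0.7  1.3 70.1] rotz 0.003 rows>= 2
```

step_arm(
  deltas=[
    [0.5, 1, 20, 0, 0, 0],
    [0.5, 1, 40, 0, 0, 0],
    [0.5, 1, 58, 0, 0, 0],
    [0.5, 1, 65, 0, 0, 0],
    [0.5, 1, 68, 0, 0, 0],
  ],
)

```text
time: 16.9
tool_pos: [467.2, 333.7, 109.8]
tcp_rot: [-3.138, 0.001, 1.872]
contact_force: [0.4, -0.1, -2.1]
grip_width: 11.6
```

step_arm(
  deltas=[
    [0, 0, 1, 0, 0, 0],
    [0, 0, 2, 0, 0, 0],
    [0, 0, 3, 0, 0, 0],
    [0, 0, 3, 0, 0, 0],
  ],
)

```text
time: 17.23
tool_pos: [468.2, 335.5, 108.9]
tcp_rot: [3.14, -0.0, 1.873]
contact_force: [-0.0, -0.1, -2.9]
grip_width: 11.6
```

step_arm(
  deltas=[
    [0, 0, 1, 0, 0, 0],
    [0, 0, 2, 0, 0, 0],
    [0, 0, 2.5, 0, 0, 0],
    [0, 0, 2.5, 0, 0, 0],
  ],
)

```text
time: 17.57
tool_pos: [468.4, 335.9, 107.7]
tcp_rot: [3.139, -0.0, 1.873]
contact_force: [-3.2, -0.8, 9.8]
grip_width: 11.4
```

step_arm(
  deltas=[
    [0, 0, 0, 0, 0, 0],
    [0, 0, 0, 0, 0, 0],
    [0, 0, 0, 0, 0, 0],
    [0, 0, 0, 0, 0, 0],
    [0, 0, 0, 0, 0, 0],
  ],
  fingers=36,
)

```text
time: 17.98
tool_pos: [467.8, 335.4, 105.5]
tcp_rot: [-3.141, 0.0, 1.873]
contact_force: [0.1, -0.5, 0.2]
grip_width: 35.5
```

step_arm(
  deltas=[
    [0, 0, -15, 0, 0, 0],
    [0, 0, -45, 0, 0, 0],
    [0, 0, -80, 0, 0, 0],
    [0, 0, -105, 0, 0, 0],
    [0, 0, -120, 0, 0, 0],
  ],
)

```text
time: 18.4
tool_pos: [468.7, 336.0, 229.0]
tcp_rot: [3.137, -0.001, 1.873]
contact_force: [0.3, 0.2, -0.1]
grip_width: 35.7
```

```bash
python3 go.py 672.3 219.8 220 1.96; python3 wfit.py copper_bell 468 335 1.87
```

```text
t 18.4 pos [468.7 336.  229. ] rpy [ 3.137e+00 -1.000e-03  1.873e+00] q1,q6 [0.49 0.19] w 35.7
move [-171.5  159.8    9. ] rotz -0.087 rows>= 6
cam [448. 403. 361.] fit [468.7 336.1] 1.815 cost 0.07 -> 0.06
```

step_arm(
  deltas=[
    [-15, 14, 1, 0, 0, -0.09],
    [-43, 40, 3, 0, 0, -0.09],
    [-71, 66, 5, 0, 0, -0.09],
    [-99, 92, 7, 0, 0, -0.09],
    [-127, 118, 9, 0, 0, -0.09],
  ],
  fingers=50,
)

```text
time: 18.87
tool_pos: [619.3, 248.3, 215.6]
tcp_rot: [-3.141, -0.0, 1.963]
contact_force: [0.4, 0.7, 0.2]
grip_width: 50.1
```

```bash
python3 go.py 672.3 219.8 220 1.96
```

```text
t 18.87 pos [619.3 248.3 215.6] rpy [-3.141 -0.     1.963] q1,q6 [ 0.27 -0.13] w 50.1
move [-46.6  38.   -4.4] rotz 0.003 rows>= 2
```

step_arm(
  deltas=[
    [-24, 19, 0, 0, 0, 0],
    [-45, 36, 0, 0, 0, 0],
    [-46, 37, 0, 0, 0, 0],
    [-46, 37, 0, 0, 0, 0],
  ],
)

```text
time: 19.2
tool_pos: [670.6, 219.7, 214.5]
tcp_rot: [-3.139, -0.0, 1.961]
contact_force: [-0.0, 0.5, 0.3]
grip_width: 50.0
```

```bash
python3 wfit.py steel_bell 672.3 219.8 1.963; python3 go.py 672.3 219.8 87 1.96
```

```text
cam [645. 285. 347.] fit [703.6 213.7] 1.671 cost 0.76 -> 0.75
t 19.25 pos [669.6 220.8 215.1] rpy [-3.139e+00 -1.000e-03  1.962e+00] q1,q6 [ 0.21 -0.18] w 50.0
move [ -1.9   2.1 128.1] rotz 0.002 rows>= 4
```

View pics/wf_steel_bell.png

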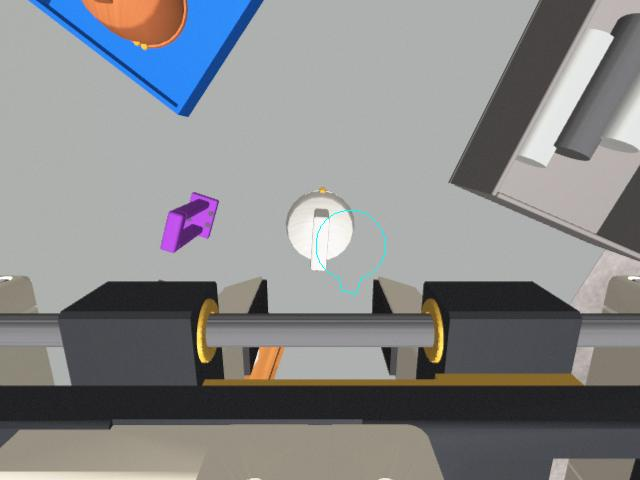

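The bell is at (320,226), but the mask leaked onto the bench, so this overlay is wrong. I refit with a higher threshold.

```bash
sed -i "s/(v>140)&(s<50)/(v>198)\&(s<50)/" wfit.py; python3 wfit.py steel_bell 672.3 219.8 1.963
python3 - <<'E'
import cv2
im=cv2.imread('pics/w_steel_bell.png');print(im[150,250],im[225,300],im[245,345],im[240,320])
E
```

```text
cam [644. 286. 347.] fit [672.3 216.1] 1.855 cost 0.32 -> 0.3
[177 178 175] [225 231 235] [242 246 248] [247 248 250]
```

step_arm(
  deltas=[
    [-2.5, 1.5, 30, 0, 0, 0.08],
    [-2.5, 1.5, 65, 0, 0, 0.08],
    [-2.5, 1.5, 98, 0, 0, 0.08],
    [-2.5, 1.5, 120, 0, 0, 0.08],
    [-2.5, 1.5, 127, 0, 0, 0.08],
  ],
)

```text
time: 19.72
tool_pos: [668.8, 220.1, 85.2]
tcp_rot: [-3.134, -0.001, 1.885]
contact_force: [0.0, -0.4, -0.2]
grip_width: 49.9
```

step_arm(
  deltas=[
    [0, 0, 0, 0, 0, 0],
    [0, 0, 0, 0, 0, 0],
    [0, 0, 0, 0, 0, 0],
    [0, 0, 0, 0, 0, 0],
    [0, 0, 0, 0, 0, 0],
  ],
  fingers=0,
)

```text
time: 20.13
tool_pos: [673.1, 219.4, 91.5]
tcp_rot: [3.139, 0.0, 1.883]
contact_force: [-0.0, -0.0, -0.1]
grip_width: 21.5
```

step_arm(
  deltas=[
    [0, 0, 0, 0, 0, 0],
    [0, 0, 0, 0, 0, 0],
    [0, 0, 0, 0, 0, 0],
    [0, 0, 0, 0, 0, 0],
    [0, 0, 0, 0, 0, 0],
  ],
)

```text
time: 20.55
tool_pos: [672.6, 219.2, 90.4]
tcp_rot: [3.141, 0.0, 1.883]
contact_force: [-3.2, -0.3, 5.3]
grip_width: 11.8
```

```bash
python3 go.py 672 219 230 1.88  540 60 235 1.88 540 -240 235 1.88 506 -404 235 1.88
```

```text
t 20.55 pos [672.6 219.2  90.4] rpy [3.141 0.    1.883] q1,q6 [ 0.21 -0.11] w 11.8
move [   0.    -0.6 -139.6] rotz 0.003 rows>= 4
move [-111.3 -174.1   -5. ] rotz -0.0 rows>= 5
move [-285.8  -91.3   -0. ] rotz -0.0 rows>= 8
move [-145.9  -82.3   -0. ] rotz -0.0 rows>= 5
```

step_arm(
  deltas=[
    [0, 0, -15, 0, 0, 0],
    [0, 0, -45, 0, 0, 0],
    [0, 0, -80, 0, 0, 0],
    [0, 0, -115, 0, 0, 0],
    [0, 0, -135, 0, 0, 0],
  ],
)

```text
time: 20.97
tool_pos: [673.2, 219.4, 228.4]
tcp_rot: [3.137, 0.001, 1.883]
contact_force: [1.5, 0.9, -0.8]
grip_width: 11.9
```

step_arm(
  deltas=[
    [-15, -10, 0, 0, 0, 0],
    [-45, -29, 0, 0, 0, 0],
    [-76, -49, 0, 0, 0, 0],
    [-108, -69, 0, 0, 0, 0],
    [-140, -90, 0, 0, 0, 0],
  ],
)

```text
time: 21.38
tool_pos: [628.8, 57.1, 223.7]
tcp_rot: [-3.14, -0.0, 1.884]
contact_force: [1.3, -1.1, -2.3]
grip_width: 11.2
```

step_arm(
  deltas=[
    [-32, -20, 0, 0, 0, 0],
    [-64, -41, 0, 0, 0, 0],
    [-96, -61, 0, 0, 0, 0],
    [-128, -82, 0, 0, 0, 0],
    [-160, -102, 0, 0, 0, 0],
  ],
)

```text
time: 21.8
tool_pos: [580.7, -126.9, 224.0]
tcp_rot: [-3.141, -0.001, 1.883]
contact_force: [1.6, -0.7, -2.3]
grip_width: 11.6
```

step_arm(
  deltas=[
    [-32, -20, 0, 0, 0, 0],
    [-64, -41, 0, 0, 0, 0],
    [-96, -61, 0, 0, 0, 0],
    [-128, -82, 0, 0, 0, 0],
    [-160, -102, 0, 0, 0, 0],
  ],
)

```text
time: 22.22
tool_pos: [532.8, -310.5, 224.0]
tcp_rot: [-3.141, -0.001, 1.883]
contact_force: [0.8, 0.4, -2.1]
grip_width: 11.6
```

```bash
python3 go.py 506 -404 230 1.883
```

```text
t 22.22 pos [ 532.8 -310.5  224. ] rpy [-3.141e+00 -1.000e-03  1.883e+00] q1,q6 [-0.65 -0.96] w 11.6
move [-80.7 -54.2  -6. ] rotz -0.0 rows>= 3
```

step_arm(
  deltas=[
    [-28, -19, 0, 0, 0, 0],
    [-55, -37, 0, 0, 0, 0],
    [-72, -48, 0, 0, 0, 0],
    [-76, -51, 0, 0, 0, 0],
    [-76, -51, 0, 0, 0, 0],
  ],
)

```text
time: 22.63
tool_pos: [507.6, -398.3, 223.5]
tcp_rot: [-3.141, -0.001, 1.88]
contact_force: [0.8, 0.5, -2.6]
grip_width: 11.7
```

```bash
python3 go.py 506 -404 95 1.883;python3 - <<'E'
from h import *
p=cap('top','topred')
H=cv2.cvtColor(p['color'],cv2.COLOR_RGB2HSV).astype(int)
p=cap('wrist','wred'); H=cv2.cvtColor(p['color'],cv2.COLOR_RGB2HSV).astype(int)
print([np.round(proj(p,[500+.987*x-.162*y,-369.5+.162*x+.987*y,25])) for x,y in [(72,91.5),(72,-91.5),(-72,-91.5),(-72,91.5)]])
E
```

```text
t 22.63 pos [ 507.6 -398.3  223.5] rpy [-3.141e+00 -1.000e-03  1.880e+00] q1,q6 [-0.78 -1.09] w 11.7
move [ -5.   -3.3 128.5] rotz -0.003 rows>= 4
[array([418., 101.]), array([378., 295.]), array([233., 275.]), array([252.,  74.])]
```

View pics/wred.png

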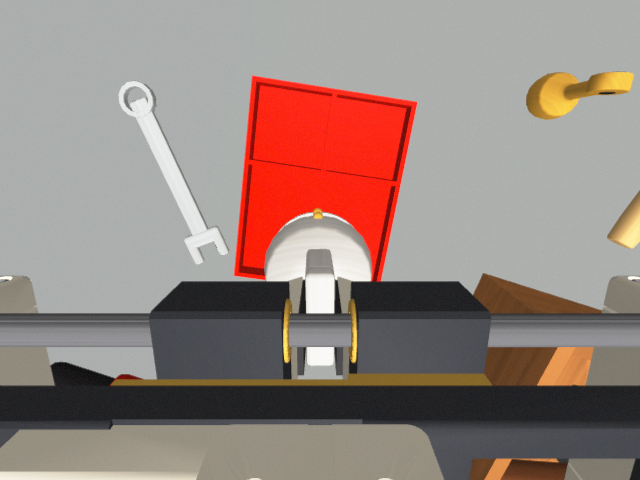

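The red tray corners (416,103), (253,77) and (235,275) match the prediction within 3 px. Lower the bell.

step_arm(
  deltas=[
    [-4, -2, 30, 0, 0, 0],
    [-4, -2, 65, 0, 0, 0],
    [-4, -2, 98, 0, 0, 0],
    [-4, -2, 118, 0, 0, 0],
    [-4, -2, 123, 0, 0, 0],
  ],
)

```text
time: 23.15
tool_pos: [507.0, -397.8, 97.3]
tcp_rot: [-3.138, -0.007, 1.885]
contact_force: [-1.2, 1.2, -1.4]
grip_width: 11.6
```

step_arm(
  deltas=[
    [0, 0, 1, 0, 0, 0],
    [0, 0, 2, 0, 0, 0],
    [0, 0, 2, 0, 0, 0],
  ],
)

```text
time: 23.4
tool_pos: [509.1, -401.6, 101.7]
tcp_rot: [3.14, 0.003, 1.884]
contact_force: [0.5, 0.2, -2.4]
grip_width: 11.5
```

step_arm(
  deltas=[
    [0, 0, 3, 0, 0, 0],
    [0, 0, 6, 0, 0, 0],
    [0, 0, 8, 0, 0, 0],
    [0, 0, 8.5, 0, 0, 0],
    [0, 0, 8.5, 0, 0, 0],
  ],
)

```text
time: 23.82
tool_pos: [508.3, -402.4, 94.2]
tcp_rot: [3.14, 0.004, 1.883]
contact_force: [-4.2, 1.6, 12.6]
grip_width: 11.6
```

step_arm(
  deltas=[
    [0, 0, 0, 0, 0, 0],
    [0, 0, 0, 0, 0, 0],
    [0, 0, 0, 0, 0, 0],
    [0, 0, 0, 0, 0, 0],
    [0, 0, 0, 0, 0, 0],
  ],
  fingers=36,
)

```text
time: 24.23
tool_pos: [508.0, -401.2, 91.0]
tcp_rot: [-3.142, -0.0, 1.883]
contact_force: [0.6, 0.3, 0.5]
grip_width: 35.1
```

step_arm(
  deltas=[
    [0, 0, -15, 0, 0, 0],
    [0, 0, -45, 0, 0, 0],
    [0, 0, -80, 0, 0, 0],
    [0, 0, -110, 0, 0, 0],
    [0, 0, -130, 0, 0, 0],
  ],
)

```text
time: 24.65
tool_pos: [508.6, -401.8, 224.6]
tcp_rot: [3.14, 0.004, 1.883]
contact_force: [0.1, -0.5, -0.4]
grip_width: 35.4
```

```bash
python3 wfit.py steel_bell 507 -402 1.883; python3 go.py 590 -310 220 2.38 674 -225 220 2.886
```

```text
cam [ 487. -334.  357.] fit [ 510.  -406.6] 1.799 cost 0.29 -> 0.27
t 24.7 pos [ 509.6 -402.7  228.3] rpy [3.137 0.009 1.883] q1,q6 [-0.79 -1.1 ] w 36.0
move [ 63.5 105.    8.3] rotz -0.497 rows>= 4
move [ -2.1 119.5  -0. ] rotz -0.506 rows>= 5
```

step_arm(
  deltas=[
    [13, 21, 1, 0, 0, -0.1],
    [26, 42, 2, 0, 0, -0.2],
    [39, 63, 3, 0, 0, -0.3],
    [51, 84, 4, 0, 0, -0.4],
    [63, 105, 5, 0, 0, -0.5],
  ],
  fingers=40,
)

```text
time: 25.12
tool_pos: [589.1, -308.1, 215.7]
tcp_rot: [-3.141, -0.0, 2.388]
contact_force: [-0.4, 0.7, 0.8]
grip_width: 39.9
```

step_arm(
  deltas=[
    [0, 26, 1, 0, 0, -0.1],
    [-1, 54, 2, 0, 0, -0.2],
    [-1, 82, 3, 0, 0, -0.3],
    [-2, 108, 4, 0, 0, -0.4],
    [-2, 117, 5, 0, 0, -0.5],
  ],
)

```text
time: 25.53
tool_pos: [672.6, -222.1, 210.2]
tcp_rot: [3.14, -0.0, 2.891]
contact_force: [0.4, -0.6, 0.0]
grip_width: 39.7
```

step_arm(
  deltas=[
    [0, 0, 0, 0, 0, 0],
    [0, 0, 0, 0, 0, 0],
  ],
)

```text
time: 25.7
tool_pos: [670.4, -225.2, 210.3]
tcp_rot: [-3.141, -0.001, 2.881]
contact_force: [0.1, -0.6, 0.6]
grip_width: 40.3
```

```bash
python3 wfit.py brass_clapper 674.4 -225.2 2.886; python3 go.py 674 -225 82 2.886
```

```text
cam [ 603. -206.  343.] fit [ 672.5 -223.3] 3.287 cost 0.26 -> 0.11
t 25.75 pos [ 670.  -226.   210.7] rpy [-3.141e+00 -1.000e-03  2.880e+00] q1,q6 [-0.43 -1.74] w 39.8
move [ -3.6   2.  128.7] rotz -0.006 rows>= 4
```

View pics/wf_brass_clapper.png

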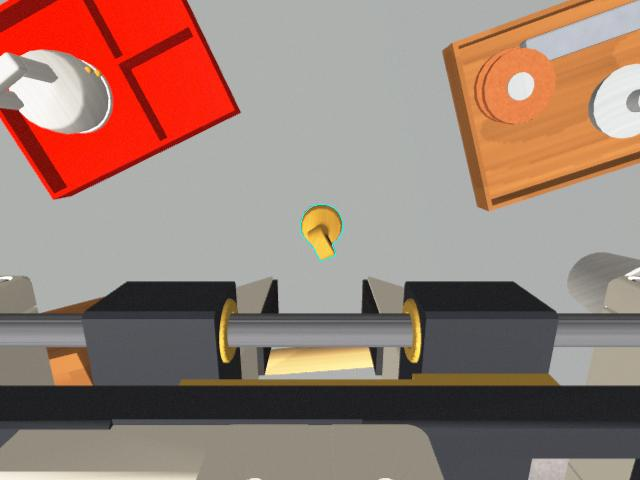

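The clapper stands at (321,226) and its eye is turned about 0.37 rad more than the first estimate. The overlay fits. Turn, descend and grip.

step_arm(
  deltas=[
    [-2, 2.5, 10, 0, 0, -0.12],
    [-2, 2.5, 25, 0, 0, -0.24],
    [-2, 2.5, 40, 0, 0, -0.37],
    [-2, 2.5, 55, 0, 0, -0.37],
    [-2, 2.5, 60, 0, 0, -0.37],
  ],
  fingers=44,
)

```text
time: 26.17
tool_pos: [671.2, -224.7, 148.7]
tcp_rot: [3.14, -0.004, -3.034]
contact_force: [0.2, 0.7, -0.0]
grip_width: 44.0
```

```bash
python3 go.py 673 -224 82 3.25
```

```text
t 26.17 pos [ 671.2 -224.7  148.7] rpy [ 3.14  -0.004 -3.034] q1,q6 [-0.43 -2.11] w 44.0
move [-1.8  0.5 66.7] rotz -0.001 rows>= 2
```

step_arm(
  deltas=[
    [-1.5, 0.5, 25, 0, 0, 0],
    [-1.5, 0.5, 50, 0, 0, 0],
    [-1.5, 0.5, 65, 0, 0, 0],
    [-1.5, 0.5, 68, 0, 0, 0],
    [-1.5, 0.5, 68, 0, 0, 0],
  ],
)

```text
time: 26.58
tool_pos: [673.7, -223.6, 82.5]
tcp_rot: [3.141, -0.002, -3.033]
contact_force: [0.5, 0.6, -0.5]
grip_width: 44.2
```

step_arm(
  deltas=[
    [0, 0, 0, 0, 0, 0],
    [0, 0, 0, 0, 0, 0],
    [0, 0, 0, 0, 0, 0],
    [0, 0, 0, 0, 0, 0],
    [0, 0, 0, 0, 0, 0],
  ],
  fingers=0,
)

```text
time: 27.0
tool_pos: [674.8, -223.1, 84.0]
tcp_rot: [-3.141, 0.001, -3.03]
contact_force: [-0.3, -0.3, 0.1]
grip_width: 15.3
```

step_arm(
  deltas=[
    [0, 0, 0, 0, 0, 0],
    [0, 0, 0, 0, 0, 0],
    [0, 0, 0, 0, 0, 0],
    [0, 0, 0, 0, 0, 0],
  ],
)

```text
time: 27.33
tool_pos: [674.7, -223.0, 83.8]
tcp_rot: [-3.141, 0.001, -3.03]
contact_force: [-2.5, 0.8, 4.7]
grip_width: 11.7
```

```bash
python3 go.py 673 -224 225 3.25 526 -310 225 3.25
```

```text
t 27.33 pos [ 674.7 -223.    83.8] rpy [-3.141e+00  1.000e-03 -3.030e+00] q1,q6 [-0.43 -2.11] w 11.7
move [   1.8   -0.8 -141.2] rotz 0.003 rows>= 4
move [155.4 -69.6  -0. ] rotz -0.0 rows>= 5
```

step_arm(
  deltas=[
    [0, 0, -15, 0, 0, 0],
    [0, 0, -45, 0, 0, 0],
    [0, 0, -80, 0, 0, 0],
    [0, 0, -115, 0, 0, 0],
    [0, 0, -135, 0, 0, 0],
  ],
)

```text
time: 27.75
tool_pos: [675.3, -223.2, 222.0]
tcp_rot: [-3.139, 0.004, -3.03]
contact_force: [0.0, -0.3, -0.7]
grip_width: 11.9
```

step_arm(
  deltas=[
    [18, -8, 0, 0, 0, 0],
    [52, -23, 0, 0, 0, 0],
    [86, -39, 0, 0, 0, 0],
    [120, -54, 0, 0, 0, 0],
    [150, -69, 0, 0, 0, 0],
  ],
)

```text
time: 28.17
tool_pos: [530.9, -308.5, 217.4]
tcp_rot: [3.141, -0.001, -3.03]
contact_force: [0.8, -0.4, -1.3]
grip_width: 12.0
```

step_arm(
  deltas=[
    [4, -1, 0, 0, 0, 0],
    [5, -1, 0, 0, 0, 0],
    [5, -1, 0, 0, 0, 0],
  ],
)

```text
time: 28.42
tool_pos: [528.3, -309.7, 217.9]
tcp_rot: [3.141, 0.0, -3.031]
contact_force: [0.4, 0.4, -1.1]
grip_width: 12.1
```

```bash
python3 go.py 526 -310 88 3.25
```

```text
t 28.42 pos [ 528.3 -309.7  217.9] rpy [ 3.141  0.    -3.031] q1,q6 [-0.66 -2.34] w 12.1
move [  2.3  -0.  129.9] rotz 0.002 rows>= 4
```

step_arm(
  deltas=[
    [2, 0, 30, 0, 0, 0],
    [2, 0, 65, 0, 0, 0],
    [2, 0, 98, 0, 0, 0],
    [2, 0, 120, 0, 0, 0],
    [2, 0, 125, 0, 0, 0],
  ],
)

```text
time: 28.83
tool_pos: [525.4, -307.3, 88.2]
tcp_rot: [3.136, -0.006, -3.028]
contact_force: [0.1, 0.4, -1.4]
grip_width: 11.8
```

step_arm(
  deltas=[
    [0, 0, 1, 0, 0, 0],
    [0, 0, 1, 0, 0, 0],
    [0, 0, 1, 0, 0, 0],
  ],
)

```text
time: 29.08
tool_pos: [527.7, -310.4, 94.0]
tcp_rot: [-3.139, 0.002, -3.029]
contact_force: [-0.3, 0.1, -0.7]
grip_width: 11.6
```

step_arm(
  deltas=[
    [0, 0, 3, 0, 0, 0],
    [0, 0, 5, 0, 0, 0],
    [0, 0, 7, 0, 0, 0],
    [0, 0, 7, 0, 0, 0],
    [0, 0, 7, 0, 0, 0],
  ],
)

```text
time: 29.5
tool_pos: [526.9, -310.5, 87.7]
tcp_rot: [-3.139, 0.002, -3.03]
contact_force: [-1.9, 2.1, 10.3]
grip_width: 11.8
```

step_arm(
  deltas=[
    [0, 0, 0, 0, 0, 0],
    [0, 0, 0, 0, 0, 0],
    [0, 0, 0, 0, 0, 0],
    [0, 0, 0, 0, 0, 0],
    [0, 0, 0, 0, 0, 0],
  ],
  fingers=36,
)

```text
time: 29.92
tool_pos: [526.2, -310.0, 85.0]
tcp_rot: [3.142, -0.0, -3.03]
contact_force: [0.3, -1.1, -0.2]
grip_width: 35.5
```

step_arm(
  deltas=[
    [0, 0, -15, 0, 0, 0],
    [0, 0, -45, 0, 0, 0],
    [0, 0, -80, 0, 0, 0],
    [0, 0, -115, 0, 0, 0],
    [0, 0, -150, 0, 0, 0],
  ],
)

```text
time: 30.33
tool_pos: [526.0, -309.8, 236.5]
tcp_rot: [3.141, -0.001, -3.03]
contact_force: [0.2, -1.4, -1.3]
grip_width: 35.4
```

```bash
python3 wfit.py brass_clapper 527 -310 3.25; python3 go.py 430 -100 300 3.25
```

```text
cam [ 457. -317.  369.] fit [ 524.1 -310.3] 3.234 cost 0.23 -> 0.1
t 30.38 pos [ 528.3 -311.5  244.7] rpy [-3.133  0.009 -3.03 ] q1,q6 [-0.66 -2.34] w 36.0
move [ 74.2 221.2 -55.3] rotz 0.003 rows>= 6
```

step_arm(
  deltas=[
    [20, 34, -15, 0, 0, 0],
    [38, 67, -25, 0, 0, 0],
    [57, 100, -35, 0, 0, 0],
    [75, 134, -45, 0, 0, 0],
    [95, 167, -55, 0, 0, 0],
  ],
)

```text
time: 30.8
tool_pos: [412.1, -153.1, 290.1]
tcp_rot: [3.141, -0.0, -3.031]
contact_force: [0.8, 0.6, 0.5]
grip_width: 35.9
```

step_arm(
  deltas=[
    [18, 32, -5, 0, 0, 0],
    [32, 50, -5, 0, 0, 0],
    [32, 50, -5, 0, 0, 0],
    [32, 50, -5, 0, 0, 0],
  ],
)

```text
time: 31.13
tool_pos: [375.7, -107.9, 295.6]
tcp_rot: [-3.14, 0.001, -3.029]
contact_force: [-0.7, -0.2, 1.0]
grip_width: 35.9
```

Run:
```python
from h import *
a=cap('top')['color'][:,:,::-1];b=cap('scene')['color'][:,:,::-1]
cv2.imwrite('pics/fin1.png',cv2.resize(a[130:350,70:560],None,fx=1.6,fy=1.6))
cv2.imwrite('pics/fin2.png',b)
```

```text
(no output)
```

View pics/fin1.png

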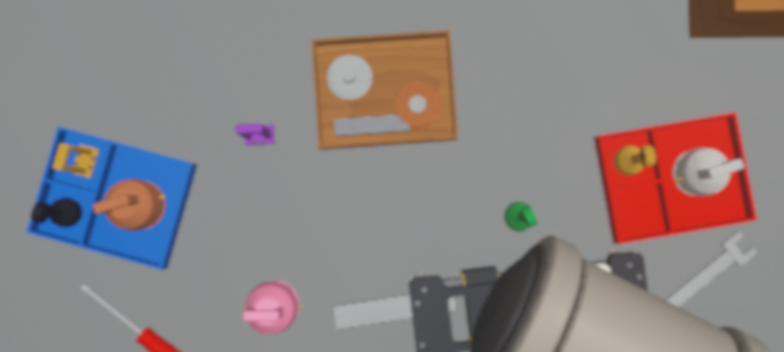

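View pics/fin2.png

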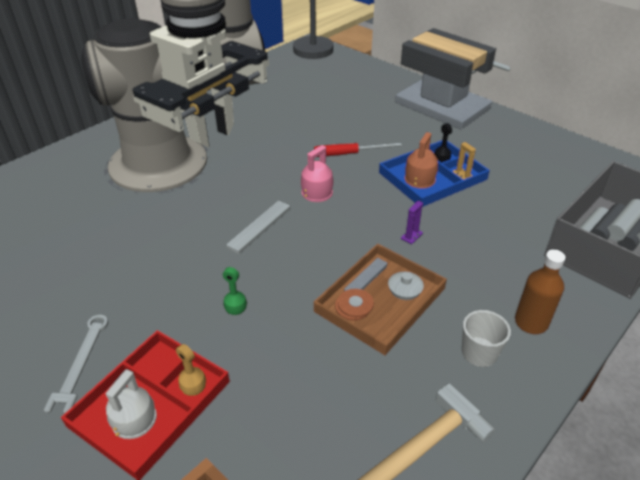

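All five parts stand upright in the right compartments: copper (135,203), hanger (75,160) and black (60,212) in the blue tray, steel bell (703,170) and brass clapper (632,158) in the red tray. The green clapper is untouched at (234,292) in the scene view.

```bash
python3 -c "
from plant import bot
print(bot.close_job())"
```

```text
the job is handed in; nothing more can be done
None
```

Both kits are made up and the job is handed in, at about 31 s of robot time.

- **Blue tray:** the copper bell is in the large compartment, and the black clapper and brass hanger are each in a small one.
- **Red tray:** the bare-metal bell is in the large compartment, and the brass clapper is in a small one.

**Last checks:**
- **Pictures:** the final top and scene views show all five parts upright in the right compartments and the gripper clear. The green clapper shows no visible shift from its start, though I judged that by eye.
- **Positions:** wrist-camera fits after each release put every part within about 5 mm of its compartment centre.
- **Weak fit:** the bare-metal bell's outline was hard to separate from the grey bench. The first fit at pick-up was wrong and I refitted it. After placing, its fit was still loose (residual 0.27), but the final top and scene pictures agree with it.
- **Yaw disagreements:** for most of the parts the first yaw estimates differed from the wrist view by 0.1 to 0.4 rad. I corrected the yaw before gripping.

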